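Press a card pack in the bay it fits

ROBOT

A 7-joint arm with a two-finger parallel gripper is mounted at the origin on the work surface; the furniture and walls round the work are solid. World frame = base frame: x ahead of the robot, y to its left, z up, the work surface at z = 0. Lengths are in m, angles in rad, forces in N, time in s.
With the tool pointing down it reaches from about 0.35 to 0.9 m from the base axis. Payload 8.1 kg.
Tool frame: the origin (TCP) lies midway between the tips of the shut fingers; the grasp point (between the pads) lies 19 mm behind it (bot.grip_depth is the z of the grasp point in the tool frame, in m); z points along the fingers, y is the direction in which the jaws open and shut (so a half turn about z gives the same grasp; the last joint's range is limited). The gripper opens to 85 mm and grips with 20 to 120 N. Pads are 22 mm wide; open, the fingers measure 114 mm over their backs; the gripper's body (76 mm by 85 mm) begins 54 mm behind the grasp point. The pads swing forward as they close: fully open they stand 13 mm farther back than shut.
Start: joints at [-1.416, 0.434, 0.025, 1.573, -0.012, 1.134, -0.075], TCP at [0.159, 0.604, 0.231] pointing down, gripper open.
Joint ranges: [-2.62, 2.62], [-0.44, 2.09], [-1.27, 1.32], [0.08, 2.57], [-1.32, 4.46], [0.12, 2], [-2.74, 2.74]. Speed limits (rad/s): [2.22, 2.22, 3.01, 3.01, 3.14, 3.14, 3.14].

INTERFACE

Orientations are given as a unit quaternion [x, y, z, w].
In Python, from station import bot gives the robot as it stands.
- The arm moves only by the shell command python3 -m creep 'ROWS'. ROWS is JSON, a list that holds one entry, the list of rows, each a list of 5 numbers: the opening, from -1 (shut) to 1 (fully open), then the shift along the tool's x, y, z in mm, then the turn about the tool's z in rad. A call has 1 to 20 rows; each row shifts and turns the pose as measured when the row begins, along the tool's axes as they then stand; what a row does not reach is not made up. A row lasts 1/8 s, in which the tool goes at most 62.5 mm and 10.7 degrees, less where a joint would pass 70% of its speed; a pose out of reach is approached as far as the arm can. A call with a gripper value outside its range is refused whole. The fingers move at their own pace and stop on an object; the grip force is fixed at half the most. Time passes only in rows, so rows that do not move let the fingers close. It gives the time, the measured TCP pose, the force and the opening at its end, in the units of the state.
- bot.get_obs(): the state, without advancing time (a new reading comes with each control period).
- bot.capture(name): name is "side" or "top"; returns a dict with "pixels" (384x512x3 uint8, red, green, blue), "intrinsics" (3x3 intrinsics, pixels), "k1" (the pictures are not rectified: a ray, as slopes to the right and down, at radius r is drawn at 1 + k1 r^2 times it, then the intrinsics apply), "xyz" and "rotation" of the camera in the world. Camera axes: x right, y down, z forward; pixel columns grow to the right and rows downward; lengths in m; the calibration is good to about 2 mm. A picture is of the moment at which its call begins. There is no depth.
- bot.finish_job(): hands the job in, once; it reports no verdict.
The state is a dict: "clock": time; "q": joint angles; "joint_velocities": joint speeds; "tau": joint torques, N m; "eef_pos": TCP position; "tool_rot": TCP orientation; "contact_force": force on the tool from outside, world axes, zero at the start; "wrist_torque": the same for the moment, N m; "gripper_width": finger opening in m.
Only numpy, scipy, OpenCV 4.12 (cv2) and the standard library are available. Lean on these libraries where they do the work, as an engineer would, in place of code of your own. Each camera call takes 0.05 s, during which the arm holds its last target. There are 200 camera calls.

TASK

Square up the banded card pack in the desk card press: find the one bay whose gap is wide enough for it, swing that bay's keeper fully open, stand the pack on its long edge down in the gap and let go of it, then push that bay's pressure plate by its tab until the pack is squeezed flush against the back wall. Finish while still holding the plate firmly pressed (it springs back if let go); leave the other two bays and the things lying round the press alone.

Things in the scene. Friction and masses are not known exactly. Their poses are not given: they have to be found in the camera images.
- pack: banded pack of cards standing on its long edge on the desk at the robot's left: 91 mm long (own y), 57 mm tall as it stands (own x, pointing down), 24 mm thick (own z, level). Origin on one broad face; 0.11 kg.
- pack_mid (a point): the middle of the pack, 28 mm above what it stands on
- press_bed: flat grey bed of a desk card press, 155 x 396 x 6 mm, fixed; origin under its middle, axes as the bays'. 'Above the bed' is measured from its top, 6 mm over the desk. Three bays stand on it side by side, 130 mm apart, alike but for the gap's width; which is left, middle or right varies.
- bay_a: press bay with a gap 34 mm wide (x) and 100 mm long (y) between sliding plate and fixed back wall. Origin: on the bed, under the bay's middle; x from plate to back wall (away from the robot), y left, z up. Back wall: inner face x = +17 mm, 14 mm thick, top z = 36 mm. Plate face x = -17 mm when fully back. Gap floor z = 4 mm; end stops 6 mm thick, 30 mm high. Keeper pivot x = 8, y = 60 mm.
- plate_a: aluminium pressure plate of bay_a, 10 mm thick, 92 mm long in y, top 37 mm above the bed, sliding along the bay's x. Origin: foot of its pressing face, 4 mm above the bed. A light spring (about 2.5 N) keeps it fully back, at x = -17 mm of the bay, and pushes it back again whenever it is let go.
- tab_a (a point): middle of the outer (robot side) face of the black upright push tab of plate_a; the tab is 44 mm wide, 8 mm thick, its top 20 mm above this point and its foot 20 mm below; this point lies 44 mm behind the plate's pressing face and 26 mm above the bed. Push it along the bay's +x.
- keeper_a (a joint): keeper of bay_a: flat steel bar, 14 mm wide, on an upright pivot at the bay's left end. 0 = shut, lying along over the gap (pointing to the bay's -y), 39 to 45 mm above the bed, blocking it; grows anticlockwise seen from above; 1.57 = open, pointing to the bay's +x, clear of the gap (stop at 1.65). Stiff (about 1 N at the peg): stays where left.
- peg_a (a point): middle of the upright black finger peg on keeper_a: 12 mm diameter, 34 mm tall, its top 14 mm above this point, its foot 20 mm below; 48 mm from the pivot.
- bay_b: press bay with a gap 19 mm wide (x) and 100 mm long (y) between sliding plate and fixed back wall. Origin: on the bed, under the bay's middle; x from plate to back wall (away from the robot), y left, z up. Back wall: inner face x = +17 mm, 14 mm thick, top z = 36 mm. Plate face x = -2 mm when fully back. Gap floor z = 4 mm; end stops 6 mm thick, 30 mm high. Keeper pivot x = 8, y = 60 mm.
- plate_b: aluminium pressure plate of bay_b, 10 mm thick, 92 mm long in y, top 37 mm above the bed, sliding along the bay's x. Origin: foot of its pressing face, 4 mm above the bed. A light spring (about 2.5 N) keeps it fully back, at x = -2 mm of the bay, and pushes it back again whenever it is let go.
- tab_b (a point): middle of the outer (robot side) face of the black upright push tab of plate_b; the tab is 44 mm wide, 8 mm thick, its top 20 mm above this point and its foot 20 mm below; this point lies 44 mm behind the plate's pressing face and 26 mm above the bed. Push it along the bay's +x.
- keeper_b (a joint): keeper of bay_b: flat steel bar, 14 mm wide, on an upright pivot at the bay's left end. 0 = shut, lying along over the gap (pointing to the bay's -y), 39 to 45 mm above the bed, blocking it; grows anticlockwise seen from above; 1.57 = open, pointing to the bay's +x, clear of the gap (stop at 1.65). Stiff (about 1 N at the peg): stays where left.
- peg_b (a point): middle of the upright black finger peg on keeper_b: 12 mm diameter, 34 mm tall, its top 14 mm above this point, its foot 20 mm below; 48 mm from the pivot.
- bay_c: press bay with a gap 14 mm wide (x) and 100 mm long (y) between sliding plate and fixed back wall. Origin: on the bed, under the bay's middle; x from plate to back wall (away from the robot), y left, z up. Back wall: inner face x = +17 mm, 14 mm thick, top z = 36 mm. Plate face x = 3 mm when fully back. Gap floor z = 4 mm; end stops 6 mm thick, 30 mm high. Keeper pivot x = 8, y = 60 mm.
- plate_c: aluminium pressure plate of bay_c, 10 mm thick, 92 mm long in y, top 37 mm above the bed, sliding along the bay's x. Origin: foot of its pressing face, 4 mm above the bed. A light spring (about 2.5 N) keeps it fully back, at x = 3 mm of the bay, and pushes it back again whenever it is let go.
- tab_c (a point): middle of the outer (robot side) face of the black upright push tab of plate_c; the tab is 44 mm wide, 8 mm thick, its top 20 mm above this point and its foot 20 mm below; this point lies 44 mm behind the plate's pressing face and 26 mm above the bed. Push it along the bay's +x.
- keeper_c (a joint): keeper of bay_c: flat steel bar, 14 mm wide, on an upright pivot at the bay's left end. 0 = shut, lying along over the gap (pointing to the bay's -y), 39 to 45 mm above the bed, blocking it; grows anticlockwise seen from above; 1.57 = open, pointing to the bay's +x, clear of the gap (stop at 1.65). Stiff (about 1 N at the peg): stays where left.
- peg_c (a point): middle of the upright black finger peg on keeper_c: 12 mm diameter, 34 mm tall, its top 14 mm above this point, its foot 20 mm below; 48 mm from the pivot.
- tape_roll: bystander: roll of brown tape standing flat, 92 mm across, 48 mm high
- eraser: bystander: eraser in a card sleeve, 23 x 58 x 13 mm
- marker: bystander: marker pen, 144 mm long, 17 mm thick

How it is judged:
On the way, in this order (a step that is already met when the one before it is completed fails the run):
1. the keeper of the wide bay is swung open (value of joint keeper_a above 1.2 rad), for 0.2 s.
2. the pack stands down in the wide bay, let go, with the keeper open (value of joint keeper_a above 1.2 rad and x of pack_mid in the frame of bay_a between -0.01 and 0.01 m and y of pack_mid in the frame of bay_a between -0.01 and 0.01 m and z of pack_mid in the frame of bay_a below 0.037 m and contact force between each of the arm, the fingers and pack below 0.2 N), for 0.2 s.
At the end, for the whole second after the job is handed in: Wide bay: keeper over 1.2 rad; pack on its edge on the floor (middle under 37 mm above the bed, within 10 mm of mid-gap lengthwise), square within 0.06 rad, against the back wall, at rest, untouched by the robot; plate bears on it with over 1.5 N, pressed by the robot with over 2 N (all of step 2 and angle between the x axis of pack and the z axis of bay_a, either way round below 0.06 rad and angle between the z axis of pack and the x axis of bay_a, either way round below 0.06 rad and x of pack_mid in the frame of bay_a above 0.002 m and x of plate_a in the frame of bay_a above -0.0095 m and contact force between plate_a and pack above 1.5 N and contact force between any of the fingers, the arm and plate_a above 2 N and linear speed of pack below 0.02 m/s); the arm keeps its last pose, push and grip.
It fails at once if a keeper of another bay is swung (value of joint any of keeper_b, keeper_c above 0.6 rad).
It fails at once if a plate of another bay is pushed in (x of plate_b in the frame of bay_b above 0.006 m or x of plate_c in the frame of bay_c above 0.011 m).
It fails at once if a bystander is pushed more than 3 cm (distance of any of tape_roll, eraser, marker from where it was at the start of the episode above 0.03 m).
It also fails if it takes over 61 s, if anything falls off the work surface, if the arm or the gripper's body presses on something with over 40 N, if the wrist force passes 120 N, or if a joint passes its speed limit or range.

## Working session

There is one attempt and no reset: what is moved stays moved. The work goes in short steps, Python scripts to look and compute and a shell command to move; the robot and the scene stay as the last step left them, time stands still between calls to the robot, and variables do not carry over. Pictures are saved under pics/ and viewed, about 8 in all and at most 12, crops included, and the job is handed in when it is done.

```bash
mkdir -p pics; cat > h.py <<'E'
import cv2,numpy as np
from station import bot
def shot(cam,name):
    c=bot.capture(cam); cv2.imwrite(f'pics/{name}.png',cv2.cvtColor(c['pixels'],cv2.COLOR_RGB2BGR)); return c
def ray(c,uv,z):
    K=np.array(c['intrinsics']);k=c['k1'];uv=np.atleast_2d(np.array(uv,float))
    d=np.stack([(uv[:,0]-K[0,2])/K[0,0],(uv[:,1]-K[1,2])/K[1,1]],1);s=d.copy()
    for _ in range(20): s=d/(1+k*(s**2).sum(1,keepdims=True))
    r=np.c_[s,np.ones(len(s))]@np.array(c['rotation']).T; o=np.array(c['xyz'])
    return o+r*((z-o[2])/r[:,2])[:,None]
def proj(c,P):
    K=np.array(c['intrinsics']);p=(np.atleast_2d(P)-np.array(c['xyz']))@np.array(c['rotation'])
    s=p[:,:2]/p[:,2:];s=s*(1+c['k1']*(s**2).sum(1,keepdims=True));return s*[K[0,0],K[1,1]]+[K[0,2],K[1,2]]
def st():
    o=bot.get_obs();print({k:np.round(v,4).tolist() for k,v in o.items() if k not in('tau','joint_velocities','wrist_torque')})
E
python3 - <<'E'
from h import *
for n in('top','side'):
    c=shot(n,n+'0');print(n,np.round(c['xyz'],3),np.round(c['rotation'],3).tolist(),np.round(c['intrinsics'],1).tolist(),c['k1'])
st()
E
```

```text
top [ 0.381 -0.028  0.905] [0.705, -0.702, 0.069, -0.069] [[370.1, 0.0, 256.0], [0.0, 370.1, 195.3], [0.0, 0.0, 1.0]] -0.017442943736514668
side [0.554 0.643 0.602] [0.016, 0.902, -0.432, -0.009] [[358.8, 0.0, 258.3], [0.0, 358.8, 192.5], [0.0, 0.0, 1.0]] -0.011758893735793722
{'clock': 0.1, 'q': [-1.4156, 0.4351, 0.025, 1.574, -0.0116, 1.134, -0.0751], 'eef_pos': [0.1593, 0.6039, 0.2306], 'tool_rot': [0.1286, 0.9917, -0.0007, -0.0], 'contact_force': [-0.9145, 0.4436, -0.9106], 'gripper_width': 0.0853}
```

View pics/top0.png

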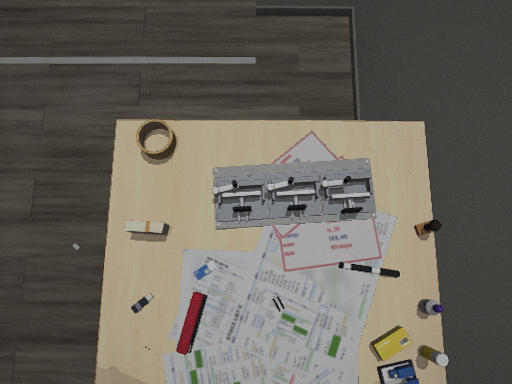

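View pics/side0.png

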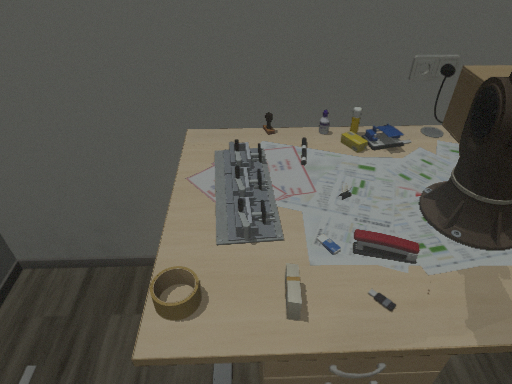

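```bash
python3 - <<'E'
s=open('h.py').read()
s=s.replace("c=bot.capture(cam);","c=dict(bot.capture(cam)); c['rotation']=Rotation.from_quat(c['rotation']).as_matrix();").replace("import cv2","from scipy.spatial.transform import Rotation\nimport cv2",1)
open('h.py','w').write(s)
E
python3 - <<'E'
from h import *
t=shot('top','top1');s=shot('side','side1')
a=cv2.imread('pics/top1.png')[140:245,110:385];b=cv2.imread('pics/side1.png')[130:330,150:320]
cv2.imwrite('pics/ca.png',cv2.resize(a,None,fx=2.9,fy=2.9,interpolation=cv2.INTER_CUBIC))
cv2.imwrite('pics/cb.png',cv2.resize(b,None,fx=3,fy=3,interpolation=cv2.INTER_CUBIC))
# check consistency & bed corners
print(ray(t,[[213,168],[369,159],[376,218],[218,228]],.006).round(3).tolist())
print(ray(s,[[214,151],[261,148],[280,238],[216,241]],.006).round(3).tolist())
E
```

```text
[[0.629, 0.081, 0.006], [0.654, -0.313, 0.006], [0.504, -0.322, 0.006], [0.478, 0.064, 0.006]]
[[0.655, -0.305, 0.006], [0.509, -0.318, 0.006], [0.482, 0.071, 0.006], [0.628, 0.076, 0.006]]
```

View pics/ca.png

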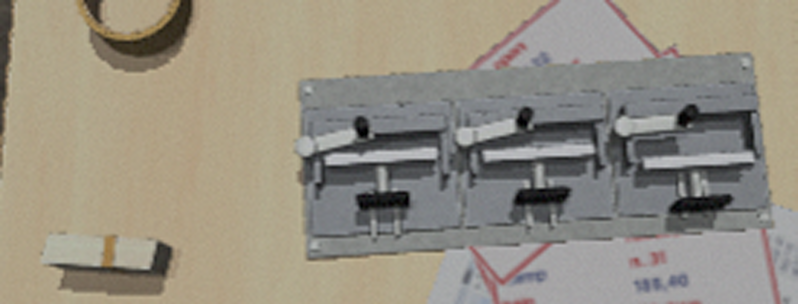

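View pics/cb.png

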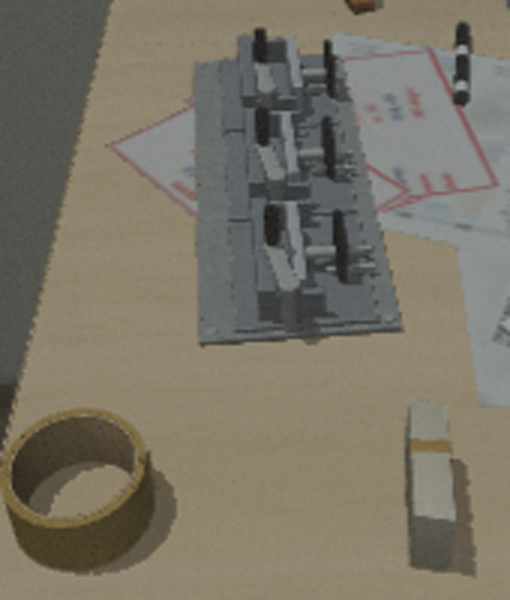

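The top view shows the right-hand bay's tab (crop 700,205) set back about 21 mm from the line of the other two, so it's the wide bay. All three keepers are nearly shut. The pack is at crop (100,250). Next I'll measure the peg and pack from both views.

```bash
python3 - <<'E'
from h import *
t=shot('top','t2');s=shot('side','s2')
T=lambda p:np.array(p)/2.9+[110,140]
S=lambda p:np.array(p)/3+[150,130]
print('peg top T',ray(t,T([[362,121],[524,112],[688,109]]),.085).round(3).tolist())
print('peg top S',ray(s,S([[274,208],[263,112],[261,33]]),.085).round(3).tolist())
print('pivot T',ray(t,T([[306,146],[464,137],[624,126]]),.051).round(3).tolist())
print('tab top T',ray(t,T([[383,192],[542,188],[700,199]]),.052).round(3).tolist())
print('tab top S',ray(s,S([[339,212],[328,118],[328,42]]),.052).round(3).tolist())
for n,c in(('top',t),('side',s)):
    im=c['pixels'];hsv=cv2.cvtColor(im,cv2.COLOR_RGB2HSV)
    m=((hsv[...,1]<62)&(hsv[...,2]>120)).astype(np.uint8)
    w=(slice(205,250),slice(115,180)) if n=='top' else (slice(255,330),slice(275,310))
    z=np.zeros_like(m);z[w]=m[w];z=cv2.morphologyEx(z,cv2.MORPH_CLOSE,np.ones((7,7)))
    cs=max(cv2.findContours(z,0,1)[0],key=cv2.contourArea);r=cv2.minAreaRect(cs);bx=cv2.boxPoints(r)+.0
    P=ray(c,bx,.057)[:,:2];print(n,r,P.round(3).tolist(),P.mean(0).round(4),[round(float(np.linalg.norm(P[i]-P[i-1])),3) for i in(1,2)])
    e=[P[i]-P[i-1] for i in(1,2)];e=max(e,key=np.linalg.norm);print('yaw of y axis',np.arctan(-e[0]/e[1]))
E
```

```text
peg top T [[0.575, 0.021, 0.085], [0.583, -0.107, 0.085], [0.586, -0.236, 0.085]]
peg top S [[0.568, 0.025, 0.085], [0.577, -0.101, 0.085], [0.58, -0.23, 0.085]]
pivot T [[0.562, 0.068, 0.051], [0.57, -0.061, 0.051], [0.58, -0.192, 0.051]]
tab top T [[0.524, 0.005, 0.052], [0.528, -0.124, 0.052], [0.52, -0.251, 0.052]]
tab top S [[0.518, -0.008, 0.052], [0.521, -0.137, 0.052], [0.516, -0.266, 0.052]]
top ((147.0, 227.0), (44.0, 64.0), 90.0) [[0.525, 0.301], [0.525, 0.151], [0.424, 0.147], [0.423, 0.293]] [0.4744 0.2228] [0.149, 0.102]
yaw of y axis 0.004862493856567483
side ((292.0, 292.0), (74.0, 34.0), 90.0) [[0.502, 0.166], [0.434, 0.169], [0.458, 0.328], [0.514, 0.326]] [0.4769 0.2473] [0.068, 0.161]
yaw of y axis -0.14617263953025586
```

```bash
python3 - <<'E'
from h import *
t=shot('top','t3');s=shot('side','s3')
T=lambda p:np.array(p)/2.9+[110,140]
S=lambda p:np.array(p)/3+[150,130]
for c,q in((t,T([[44,234],[158,240],[154,270],[42,262]])),(s,S([[410,402],[444,402],[454,516],[412,514]]))):
    P=ray(c,q,.057)[:,:2];print(P.round(3).tolist(),P.mean(0).round(4),[round(float(np.linalg.norm(P[i]-P[i-1])),3) for i in range(4)])
    print(*[round(float(np.arctan(-e[0]/e[1])),3) for e in(P[1]-P[0],P[2]-P[3],P[1]-P[2],P[0]-P[3])])
im=cv2.imread('pics/t3.png')[212:242,118:178];a=cv2.resize(im,None,fx=6,fy=6,interpolation=cv2.INTER_CUBIC)
im=cv2.imread('pics/s3.png')[258:325,270:320];b=cv2.resize(im,None,fx=6,fy=6,interpolation=cv2.INTER_CUBIC)
o=np.zeros((410,670,3),np.uint8);o[:180,:360]=a;o[:402,365:665]=b;cv2.imwrite('pics/pk.png',o)
E
```

```text
[[0.488, 0.274], [0.484, 0.183], [0.46, 0.185], [0.466, 0.274]] [0.4744 0.229 ] [0.022, 0.091, 0.024, 0.09]
-0.047 -0.065 1.49 -1.57
[[0.481, 0.19], [0.459, 0.191], [0.464, 0.276], [0.488, 0.274]] [0.473  0.2328] [0.084, 0.022, 0.086, 0.025]
1.535 1.479 -0.054 -0.084
```

View pics/pk.png

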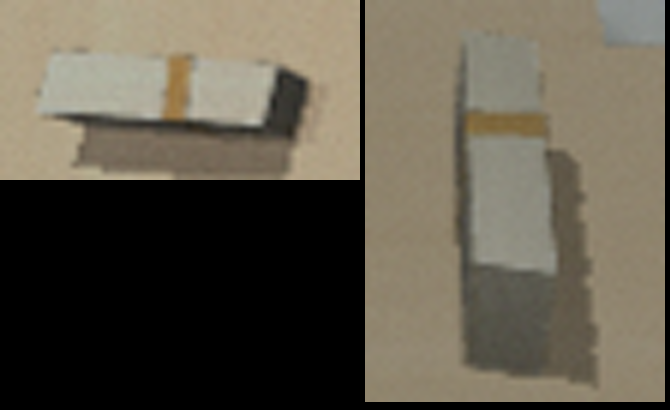

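```bash
python3 -m creep '[[[-0.1,-36,-41,4,0],[-0.1,-36,-41,4,0],[-0.1,-36,-41,4,0],[-0.1,-36,-41,4,0],[-0.1,-36,-41,4,0],[-0.1,-36,-41,4,0],[-0.1,-36,-41,4,0],[-0.1,-36,-41,4,0],[-0.1,-36,-41,4,0],[-0.1,-36,-41,4,0],[-0.1,-36,-41,4,0],[-0.1,-36,-41,4,0],[-0.1,-36,-41,4,0],[-0.1,-36,-41,4,0],[-0.1,-36,-41,4,0],[-0.1,-36,-41,4,0]]]'
python3 -m creep '[[[-0.1,0,0,0,0.178],[-0.1,0,0,0,0.178],[-0.1,0,0,0,0.178],[-0.1,0,0,0,0.178],[-0.1,0,0,0,0.178],[-0.1,0,0,0,0.178],[-0.1,0,0,0,0.178]]]'
cat >> h.py <<'E'
def to(x,y,z,ang=None):
    o=bot.get_obs();R=Rotation.from_quat(o['tool_rot']).as_matrix();d=R.T@(np.array([x,y,z])-o['eef_pos'])*1000
    a=np.arctan2(R[1,1],R[0,1]);t=0 if ang is None else (-(ang-a)+np.pi)%(2*np.pi)-np.pi
    print('clock',o['clock'],'w',o['gripper_width'],'F',np.round(o['contact_force'],1),'p',np.round(o['eef_pos'],4),'jaw',round(a,3),'tilt',np.round(R[:2,2],3));print('shift mm',d.round(1),'turn',round(t,3))
E
python3 -c "
from h import *
to(.583,-.233,.057,.067)"
```

```text
clock: 2.4
eef_pos: [0.5636, -0.1941, 0.1657]
tool_rot: [0.123, 0.992, 0.005, 0.004]
contact_force: [0.5, -0.4, 0.8]
gripper_width: 0.0383
clock: 3.28
eef_pos: [0.5643, -0.2012, 0.1654]
tool_rot: [0.696, 0.718, 0.006, 0.002]
contact_force: [0.3, 0.6, -0.3]
gripper_width: 0.0383
clock 3.275 w 0.03825667583158858 F [ 0.3  0.6 -0.3] p [ 0.5643 -0.2012  0.1654] jaw 0.031 tilt [0.011 0.006]
shift mm [-33.   16.5 108.4] turn -0.036
```

```bash
python3 -m creep '[[[-0.1,-16,8,15,-0.036],[-0.1,-16,8,15,0],[-0.1,0,0,20,0],[-0.1,0,0,0,0]]]'
python3 -c "
from h import *
to(.583,-.233,.058,.067)
s=shot('side','s4');t=shot('top','t4')
a=cv2.imread('pics/s4.png')[110:250,190:300];b=cv2.imread('pics/t4.png')[130:240,300:400]
cv2.imwrite('pics/c4.png',np.hstack([cv2.resize(a,(440,560)),cv2.resize(b,(350,560),interpolation=cv2.INTER_CUBIC)]))"
```

```text
clock: 3.78
eef_pos: [0.5834, -0.2306, 0.1133]
tool_rot: [0.683, 0.731, 0.006, 0.001]
contact_force: [0.6, -0.2, 0.2]
gripper_width: 0.0383
clock 3.775 w 0.03831791616501852 F [ 0.6 -0.2  0.2] p [ 0.5834 -0.2306  0.1133] jaw 0.068 tilt [0.011 0.007]
shift mm [-2.8 -1.1 55.2] turn 0.001
```

View pics/c4.png

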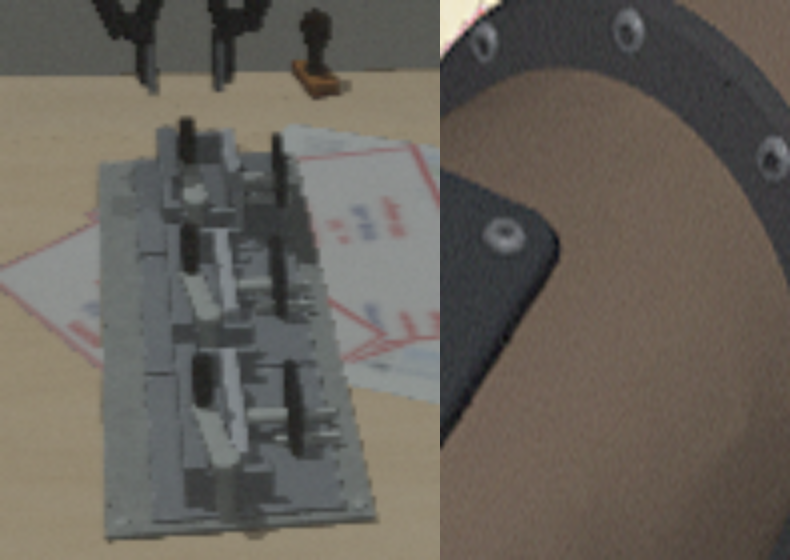

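Side view: the fingers (crop x 150 and 220) straddle the wide bay's peg (crop 187,140). I'll lower and swing.

```bash
python3 -m creep '[[[-0.1,-2,-1,18,0],[-0.1,0,0,18,0],[-0.1,0,0,18,0],[-0.1,0,0,2,0]]]'
python3 -c "
from h import *
to(.583,-.233,.057,.067)"
```

```text
clock: 4.38
eef_pos: [0.5844, -0.2319, 0.0561]
tool_rot: [0.682, 0.731, 0.007, 0.003]
contact_force: [0.8, -0.2, 0.3]
gripper_width: 0.0382
clock 4.375 w 0.038174952628834496 F [ 0.8 -0.2  0.3] p [ 0.5844 -0.2319  0.0561] jaw 0.069 tilt [0.014 0.007]
shift mm [-0.9 -1.5 -0.9] turn 0.002
```

```bash
python3 -m creep '[[[-0.1,0.7,8.3,0,-0.174],[-0.1,0.7,8.3,0,-0.174],[-0.1,0.7,8.3,0,-0.174],[-0.1,0.7,8.3,0,-0.174],[-0.1,0.7,8.3,0,-0.174]]]'
python3 -c "
from h import *
a=.067+.87;p=np.array([.580,-.192]);print(p+.048*np.array([np.sin(a),-np.cos(a)]))
to(*(p+.048*np.array([np.sin(a),-np.cos(a)])),.056,a)"
```

```text
clock: 5.0
eef_pos: [0.6179, -0.2134, 0.0554]
tool_rot: [0.3, 0.954, 0.004, 0.004]
contact_force: [-1.5, -1.1, 0.3]
gripper_width: 0.0386
[ 0.61867769 -0.22042599]
clock 5.0 w 0.03857691072176766 F [-1.5 -1.1  0.3] p [ 0.6179 -0.2134  0.0554] jaw 0.962 tilt [0.009 0.006]
shift mm [-4.7 -5.3 -0.6] turn 0.025
```

```bash
python3 -m creep '[[[-0.1,-0.5,8.3,0,-0.174],[-0.1,-0.5,8.3,0,-0.174],[-0.1,0.3,8.3,0,-0.174],[-0.1,0.5,8.3,0,-0.174]]]'
python3 -c "
from h import *
to(.627,-.174,.056,1.64)"
```

```text
clock: 5.5
eef_pos: [0.628, -0.1854, 0.0556]
tool_rot: [-0.054, 0.999, 0.001, 0.004]
contact_force: [-0.2, -1.5, -0.6]
gripper_width: 0.0383
clock 5.5 w 0.03830179321245145 F [-0.2 -1.5 -0.6] p [ 0.628  -0.1854  0.0556] jaw 1.679 tilt [0.008 0.003]
shift mm [-0.2 11.4 -0.4] turn 0.039
```

```bash
python3 -m creep '[[[-0.1,0,6,0,0],[-0.1,0,5,0,0],[-0.1,0,2,0,0]]]'; python3 -m creep '[[[-0.1,0,-11,0,0],[-0.1,0,-2,-15,0],[-0.1,0,0,-30,0],[-0.1,0,0,-40,0],[-0.1,0,0,-40,0]]]'
python3 -c "
from h import *
s=shot('side','s5')
a=cv2.imread('pics/s5.png')[110:250,190:300];cv2.imwrite('pics/c5.png',cv2.resize(a,(440,560),interpolation=cv2.INTER_CUBIC))
to(.474,.230,.10,-.06)"
```

```text
clock: 5.88
eef_pos: [0.6275, -0.173, 0.0562]
tool_rot: [-0.05, 0.999, 0.001, 0.005]
contact_force: [1.0, -1.5, 0.3]
gripper_width: 0.0383
clock: 6.5
eef_pos: [0.625, -0.1875, 0.1838]
tool_rot: [-0.048, 0.999, 0.002, 0.001]
contact_force: [-0.0, -0.2, 0.6]
gripper_width: 0.0381
clock 6.55 w 0.03871985760324466 F [ 3.  -1.9  3.8] p [ 0.6275 -0.1887  0.19  ] jaw 1.666 tilt [0.01  0.002]
shift mm [114.2 431.3  89. ] turn 1.726
```

View pics/c5.png

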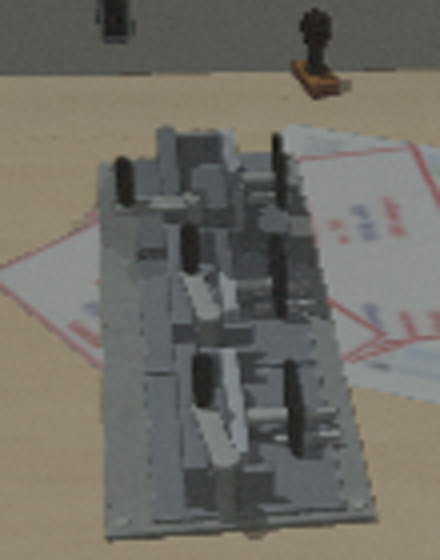

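The keeper of the wide bay now points away from the robot (bar at crop 125–195, 200), so it's fully open. On to the pack.

```bash
python3 -m creep '[[[-0.1,14,54,0,0],[-0.1,14,54,0,0],[-0.1,14,54,0,0],[-0.1,14,54,0,0],[0.6,14,54,5,0],[0.6,14,54,5,0],[0.6,14,54,5,0],[0.6,14,54,5,0],[0.6,0,0,0,0.175],[0.6,0,0,0,0.175],[0.6,0,0,0,0.175],[0.6,0,0,0,0.175],[0.6,0,0,0,0.175],[0.6,0,0,0,0.175],[0.6,0,0,0,0.175],[0.6,0,0,0,0.175],[0.6,0,0,0,0.175],[0.6,0,0,0,0.16]]]'
python3 -c "
from h import *
to(.474,.230,.10,-.06)"
```

```text
clock: 8.8
eef_pos: [0.478, 0.2399, 0.1851]
tool_rot: [0.756, 0.655, 0.014, 0.005]
contact_force: [0.6, 0.7, -0.3]
gripper_width: 0.0683
clock 8.8 w 0.06827264907673253 F [ 0.6  0.7 -0.3] p [0.478  0.2399 0.1851] jaw -0.143 tilt [0.028 0.011]
shift mm [-11.7  -4.8  84.8] turn -0.083
```

```bash
python3 -m creep '[[[0.6,-6,-3,30,-0.083],[0.6,-6,-2,30,0],[0.6,0,0,25,0],[0.6,0,0,0,0]]]'
python3 -c "
from h import *
to(.474,.230,.036,-.06)
s=shot('side','s6')
a=cv2.imread('pics/s6.png')[220:340,250:340];cv2.imwrite('pics/c6.png',cv2.resize(a,None,fx=4.5,fy=4.5,interpolation=cv2.INTER_CUBIC))"
```

```text
clock: 9.3
eef_pos: [0.4759, 0.2299, 0.1014]
tool_rot: [0.729, 0.684, 0.017, 0.005]
contact_force: [-0.1, -0.1, 0.0]
gripper_width: 0.0684
clock 9.3 w 0.06838729818859367 F [-0.1 -0.1  0. ] p [0.4759 0.2299 0.1014] jaw -0.064 tilt [0.031 0.015]
shift mm [-1.2 -3.9 65.3] turn -0.004
```

View pics/c6.png

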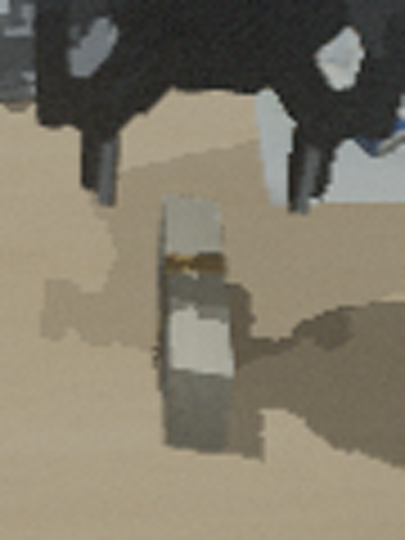

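```bash
python3 -m creep '[[[0.6,-1,-2,22,0],[0.6,0,-2,22,0],[0.6,0,0,18,0],[0.6,0,0,2,0]]]'
python3 -m creep '[[[-1,0,0,0,0],[-1,0,0,0,0],[-1,0,0,0,0],[-1,0,0,0,0],[-1,0,0,0,0],[-1,0,0,0,0]]]'
python3 -c "
from h import *
to(.474,.230,.036,-.06)"
```

```text
clock: 9.85
eef_pos: [0.4793, 0.2331, 0.0435]
tool_rot: [0.729, 0.684, 0.023, 0.006]
contact_force: [-0.3, 0.2, 0.6]
gripper_width: 0.0683
clock: 10.6
eef_pos: [0.4808, 0.2341, 0.0468]
tool_rot: [0.729, 0.684, 0.025, 0.006]
contact_force: [-1.1, -0.3, -1.0]
gripper_width: 0.0228
clock 10.6 w 0.02283053468039843 F [-1.1 -0.3 -1. ] p [0.4808 0.2341 0.0468] jaw -0.065 tilt [0.044 0.026]
shift mm [-4.9 -7.  10.4] turn -0.005
```

```bash
python3 -m creep '[[[0.1,0,0,0,0],[0.1,-4,0,0,0],[0.1,-2,-1,14,0],[-1,0,0,2,0],[-1,0,0,1,0],[-1,0,0,1,0]]]'
python3 -c "
from h import *
to(.474,.230,.036,-.06)
s=shot('side','s7')
a=cv2.imread('pics/s7.png')[220:340,250:340];cv2.imwrite('pics/c7.png',cv2.resize(a,None,fx=4.5,fy=4.5,interpolation=cv2.INTER_CUBIC))"
```

```text
clock: 11.35
eef_pos: [0.4798, 0.2282, 0.0295]
tool_rot: [0.73, 0.683, 0.025, 0.004]
contact_force: [-6.6, -1.8, 25.0]
gripper_width: 0.0228
clock 11.35 w 0.02284134563039576 F [-6.6 -1.8 25. ] p [0.4798 0.2282 0.0295] jaw -0.066 tilt [0.042 0.028]
shift mm [ 1.6 -5.7 -6.7] turn -0.006
```

View pics/c7.png

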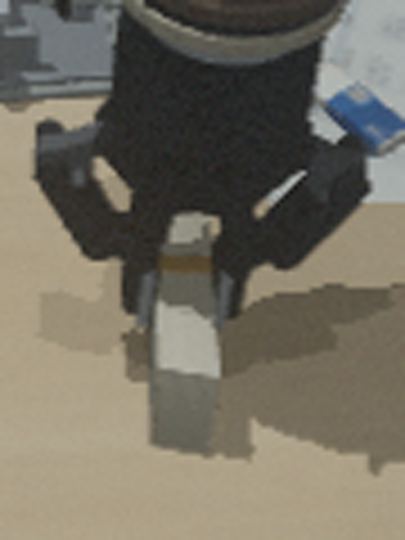

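```bash
python3 -m creep '[[[-1,0,0,-30,0],[-1,0,0,-50,0],[-1,0,0,-50,0]]]'
python3 -c "
from h import *
to(.576,-.251,.15,.067)"
```

```text
clock: 11.78
eef_pos: [0.472, 0.2233, 0.159]
tool_rot: [0.73, 0.683, 0.021, 0.004]
contact_force: [1.0, 1.2, -1.7]
gripper_width: 0.0227
clock 11.775 w 0.02265639399529567 F [ 1.   1.2 -1.7] p [0.472  0.2233 0.159 ] jaw -0.067 tilt [0.035 0.023]
shift mm [-466.5  134.9    1.9] turn -0.134
```

```bash
python3 -m creep '[[[-1,-46,13,0,0],[-1,-46,13,0,0],[-1,-46,13,0,0],[-1,-46,13,0,0],[-1,-46,13,0,0],[-1,-46,13,0,0],[-1,-46,13,0,0],[-1,-46,13,0,0],[-1,-46,13,0,0],[-1,-46,13,0,-0.134],[-1,0,0,0,0]]]'
python3 -c "
from h import *
to(.576,-.251,.12,.067)"
```

```text
clock: 13.15
eef_pos: [0.5778, -0.2554, 0.1511]
tool_rot: [0.678, 0.734, 0.023, 0.005]
contact_force: [-0.7, 0.7, -1.6]
gripper_width: 0.0228
clock 13.15 w 0.02280438280477228 F [-0.7  0.7 -1.6] p [ 0.5778 -0.2554  0.1511] jaw 0.078 tilt [0.039 0.027]
shift mm [ 3.7 -2.8 31.1] turn 0.011
```

```bash
python3 -m creep '[[[-1,4,-2,25,0.01],[-1,0,-1,22,0],[-1,0,0,3,0]]]'
python3 -c "
from h import *
to(.576,-.251,.12,.067)
s=shot('side','s8')
a=cv2.imread('pics/s8.png')[105:205,195:295];cv2.imwrite('pics/c8.png',cv2.resize(a,None,fx=6,fy=6,interpolation=cv2.INTER_CUBIC))
R=Rotation.from_euler('z',.067).as_matrix()
O=np.array([.576,-.251,.006])
for n,q in (('leftstop',[17,50,30]),('plateL',[-17,46,37]),('plateR',[-17,-46,37]),('wallR',[17,-50,36]),('wallL',[17,50,36]),('wallLback',[31,50,36]),('tabtop',[-61,22,46]),('tabtopR',[-61,-22,46]),('peg',[56,60,79])):
    print(n,((proj(s,O+R@(np.array(q)/1000))-[195,105])*6).round())
"
```

```text
clock: 13.52
eef_pos: [0.5761, -0.2489, 0.099]
tool_rot: [0.683, 0.73, 0.024, 0.004]
contact_force: [-0.4, -0.3, -0.8]
gripper_width: 0.023
clock 13.525 w 0.02304188614693162 F [-0.4 -0.3 -0.8] p [ 0.5761 -0.2489  0.099 ] jaw 0.066 tilt [0.038 0.029]
shift mm [ -1.6   0.6 -21. ] turn -0.001
leftstop [[235. 340.]]
plateL [[306. 319.]]
plateR [[292. 218.]]
wallR [[224. 219.]]
wallL [[235. 329.]]
wallLback [[205. 331.]]
tabtop [[394. 270.]]
tabtopR [[384. 223.]]
peg [[145. 266.]]
```

View pics/c8.png

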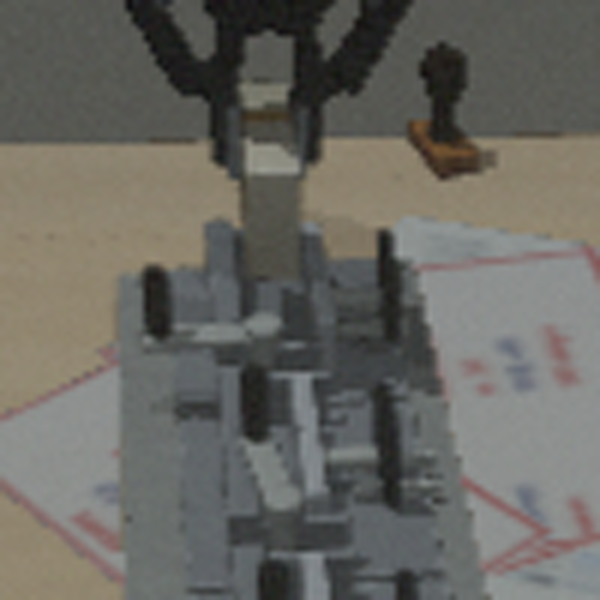

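```bash
python3 - <<'E'
from h import *
s=bot.capture('side');s=dict(s);s['rotation']=Rotation.from_quat(s['rotation']).as_matrix()
R=Rotation.from_euler('z',.067).as_matrix();U=lambda p:np.array(p)/6+[195,105]
for n,uv,q in(('pivot',(263,322),(8,60,45)),('peg',(155,268),(56,60,79)),('pegopen1.65',(155,268),(8+47.8,60+3.8,79)),('plateR',(303,223),(-17,-46,37)),('plateRback',(322,225),(-27,-46,37)),('wallRin',(238,223),(17,-50,36)),('wallRout',(205,222),(31,-50,36)),('tabTopFar',(378,231),(-53,-22,46)),('tabTopNear',(400,262),(-61,22,46))):
    P=ray(s,U(uv),.006+q[2]/1000)[0];print(n,(P-R@(np.array(q)/1000))[:2].round(4))
for uv,z in(((243,170),.1265),((300,170),.1265),((246,280),.0695),((298,280),.0695),((245,30),.1265),((294,33),.1265)): print('pack',uv,ray(s,U(uv),z)[0].round(4))
E
```

```text
pivot [ 0.572  -0.2522]
peg [ 0.5715 -0.2495]
pegopen1.65 [ 0.572  -0.2532]
plateR [ 0.5706 -0.246 ]
plateRback [ 0.5711 -0.243 ]
wallRin [ 0.569 -0.247]
wallRout [ 0.5717 -0.2495]
tabTopFar [ 0.5714 -0.2436]
tabTopNear [ 0.5728 -0.2581]
pack (243, 170) [ 0.5825 -0.1994  0.1265]
pack (300, 170) [ 0.5573 -0.1986  0.1265]
pack (246, 280) [ 0.5832 -0.1989  0.0695]
pack (298, 280) [ 0.5594 -0.1981  0.0695]
pack (245, 30) [ 0.5832 -0.338   0.1265]
pack (294, 33) [ 0.5591 -0.3339  0.1265]
```

```bash
python3 -m creep '[[[-1,-6,-4,12,0],[-1,-1,-1,14,0]]]'
python3 -c "
from h import *
to(.5736,-.254,.047,.067)"
```

```text
clock: 13.88
eef_pos: [0.5749, -0.2568, 0.0751]
tool_rot: [0.683, 0.73, 0.025, 0.007]
contact_force: [1.3, -0.4, -1.9]
gripper_width: 0.0227
clock 13.875 w 0.022650948829366822 F [ 1.3 -0.4 -1.9] p [ 0.5749 -0.2568  0.0751] jaw 0.067 tilt [0.044 0.026]
shift mm [ 2.2 -2.4 28.1] turn -0.0
```

```bash
python3 -m creep '[[[-1,2,-2,10,0],[-1,0,-1,8,0]]]'; python3 -m creep '[[[-1,0,0,7,0],[-1,0,0,3,0]]]'
python3 -c "
from h import *
to(.5736,-.254,.046,.067)"
```

```text
clock: 14.12
eef_pos: [0.572, -0.2543, 0.0552]
tool_rot: [0.683, 0.73, 0.025, 0.007]
contact_force: [-0.3, 0.3, -1.8]
gripper_width: 0.0226
clock: 14.38
eef_pos: [0.5722, -0.2537, 0.044]
tool_rot: [0.683, 0.73, 0.024, 0.006]
contact_force: [-2.2, 1.3, 9.3]
gripper_width: 0.023
clock 14.375 w 0.02295209636712078 F [-2.2  1.3  9.3] p [ 0.5722 -0.2537  0.044 ] jaw 0.066 tilt [0.043 0.027]
shift mm [-0.4  1.5 -2. ] turn -0.001
```

```bash
python3 -m creep '[[[-0.1,0,0,-1,0],[-0.1,0,0,-1,0],[-0.1,0,0,-12,0],[-0.1,0,0,-30,0],[-0.1,0,0,-50,0],[-0.1,0,0,-20,0],[-0.1,0,0,0,0]]]'
python3 -c "
from h import *
s=shot('side','s9')
a=cv2.imread('pics/s9.png')[105:205,195:295];cv2.imwrite('pics/c9.png',cv2.resize(a,None,fx=6,fy=6,interpolation=cv2.INTER_CUBIC))
to(.5715-.12,-.250-.0,.12,.067)
"
```

```text
clock: 15.25
eef_pos: [0.5682, -0.2581, 0.166]
tool_rot: [0.683, 0.73, 0.025, 0.009]
contact_force: [0.1, -1.5, -1.1]
gripper_width: 0.0385
clock 15.3 w 0.038776870885468995 F [-0.2  0.   0.6] p [ 0.5679 -0.2579  0.1651] jaw 0.066 tilt [0.046 0.026]
shift mm [  14.6 -117.7   39.9] turn -0.001
```

View pics/c9.png

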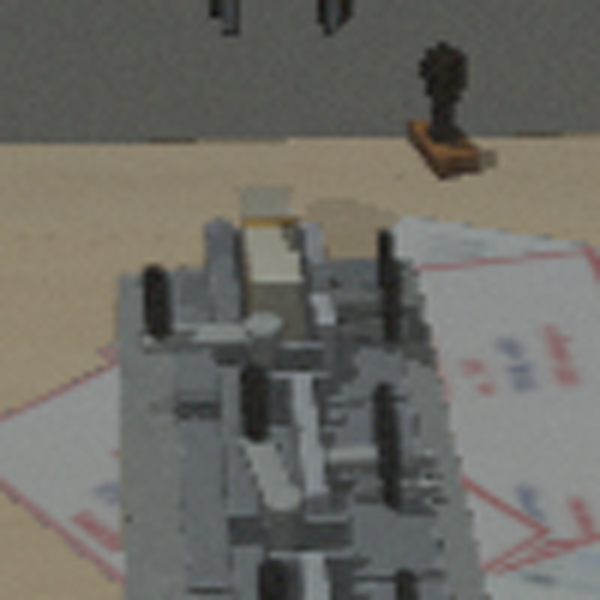

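The pack is down in the wide bay, its top at crop (242–303, 187–282), and the keeper is still open. I'll check the seating numerically.

```bash
python3 - <<'E'
from h import *
s=dict(bot.capture('side'));s['rotation']=Rotation.from_quat(s['rotation']).as_matrix()
U=lambda p:np.array(p)/6+[195,105];R=Rotation.from_euler('z',.067).as_matrix()
for z in(.067,.075): print(z,[((ray(s,U(p),z)[0]-[.5715,-.25,.006])@R*1000).round(1).tolist() for p in((248,282),(303,282),(242,187),(294,187))])
E
```

```text
0.067 [[14.2, 48.0, 61.0], [-11.0, 50.6, 61.0], [12.2, -39.0, 61.0], [-13.2, -36.4, 61.0]]
0.075 [[14.6, 60.6, 69.0], [-10.2, 63.1, 69.0], [12.7, -25.0, 69.0], [-12.4, -22.5, 69.0]]
```

```bash
python3 -m creep '[[[-1,2,-46,10,0],[-1,2,-46,15,0],[-1,2,0,15,0],[-1,0,0,0,0]]]'
python3 -c "
from h import *
to(.474,-.257,.036,.067)
"
```

```text
clock: 15.85
eef_pos: [0.4731, -0.2546, 0.1147]
tool_rot: [0.683, 0.73, 0.023, 0.005]
contact_force: [-0.0, -0.6, -0.4]
gripper_width: -0.0001
clock 15.85 w -0.0001324042251111704 F [-0.  -0.6 -0.4] p [ 0.4731 -0.2546  0.1147] jaw 0.067 tilt [0.039 0.028]
shift mm [-4.4 -2.5 78.6] turn -0.0
```

```bash
python3 -m creep '[[[-1,-3,-2,30,0],[-1,-1,-1,30,0],[-1,0,0,17,0],[-1,0,0,2,0]]]'
python3 -c "
from h import *
to(.497,-.256,.036,.067)
"
```

```text
clock: 16.35
eef_pos: [0.4782, -0.257, 0.0336]
tool_rot: [0.682, 0.731, 0.024, 0.006]
contact_force: [0.3, -0.2, 0.5]
gripper_width: 0.0
clock 16.35 w 4.275583411511884e-05 F [ 0.3 -0.2  0.5] p [ 0.4782 -0.257   0.0336] jaw 0.07 tilt [0.041 0.027]
shift mm [-0.3 18.9 -1.6] turn 0.003
```

```bash
python3 -m creep '[[[-1,0,6,0,0],[-1,0,5,0,0]]]'; python3 -m creep '[[[-1,0,4,0,0],[-1,0,4,0,0]]]'; python3 -m creep '[[[-1,0,4,0,0]]]';  python3 -m creep '[[[-1,0,3,0,0]]]'
```

```text
clock: 16.6
eef_pos: [0.4908, -0.2567, 0.0354]
tool_rot: [0.682, 0.731, 0.024, 0.007]
contact_force: [-1.0, -0.1, 0.1]
gripper_width: 0.0
clock: 16.85
eef_pos: [0.5005, -0.2562, 0.037]
tool_rot: [0.681, 0.732, 0.025, 0.008]
contact_force: [0.9, -0.2, 0.5]
gripper_width: 0.0001
clock: 16.98
eef_pos: [0.5041, -0.256, 0.0372]
tool_rot: [0.681, 0.732, 0.024, 0.007]
contact_force: [-3.2, -0.6, -1.8]
gripper_width: -0.0002
clock: 17.1
eef_pos: [0.5064, -0.2558, 0.0371]
tool_rot: [0.682, 0.731, 0.024, 0.007]
contact_force: [-3.0, -0.1, 0.2]
gripper_width: 0.0001
```

```bash
python3 -m creep '[[[-1,0,3,0,0]]]'; python3 -m creep '[[[-1,0,3,0,0]]]';  python3 -m creep '[[[-1,0,3,0,0]]]'; python3 -m creep '[[[-1,0,3,0,0]]]'
```

```text
clock: 17.23
eef_pos: [0.5088, -0.2556, 0.0371]
tool_rot: [0.682, 0.731, 0.024, 0.006]
contact_force: [-3.9, -1.2, 1.0]
gripper_width: 0.0003
clock: 17.35
eef_pos: [0.5113, -0.2554, 0.0371]
tool_rot: [0.682, 0.731, 0.023, 0.006]
contact_force: [-7.7, -0.2, 2.4]
gripper_width: 0.0001
clock: 17.48
eef_pos: [0.5115, -0.2553, 0.0369]
tool_rot: [0.682, 0.731, 0.022, 0.004]
contact_force: [-18.1, -0.2, 12.1]
gripper_width: -0.0001
clock: 17.6
eef_pos: [0.5114, -0.2554, 0.0368]
tool_rot: [0.683, 0.73, 0.021, 0.001]
contact_force: [-14.9, -0.3, 11.3]
gripper_width: 0.0001
```

```bash
python3 -c "
from h import *
s=shot('side','s10')
a=cv2.imread('pics/s10.png')[105:205,195:295];cv2.imwrite('pics/c10.png',cv2.resize(a,None,fx=6,fy=6,interpolation=cv2.INTER_CUBIC))
for i in range(4): bot.capture('side'); to(.5115,-.2554,.037,.067)
"
```

```text
clock 17.7 w -0.0003540144541457742 F [-13.5  -0.2   8.6] p [ 0.5113 -0.2554  0.0367] jaw 0.066 tilt [0.031 0.029]
shift mm [-0.   0.2 -0.3] turn -0.001
clock 17.75 w -0.0003407056419039686 F [-13.8  -0.2   9.4] p [ 0.5113 -0.2554  0.0367] jaw 0.066 tilt [0.031 0.029]
shift mm [-0.   0.2 -0.3] turn -0.001
clock 17.8 w 0.0003480056457477708 F [-14.6  -0.8   8.8] p [ 0.5113 -0.2554  0.0367] jaw 0.066 tilt [0.031 0.029]
shift mm [-0.   0.2 -0.3] turn -0.001
clock 17.85 w -0.0005241392566833075 F [-13.9  -0.6   9. ] p [ 0.5113 -0.2554  0.0367] jaw 0.066 tilt [0.031 0.029]
shift mm [-0.   0.2 -0.3] turn -0.001
```

View pics/c10.png

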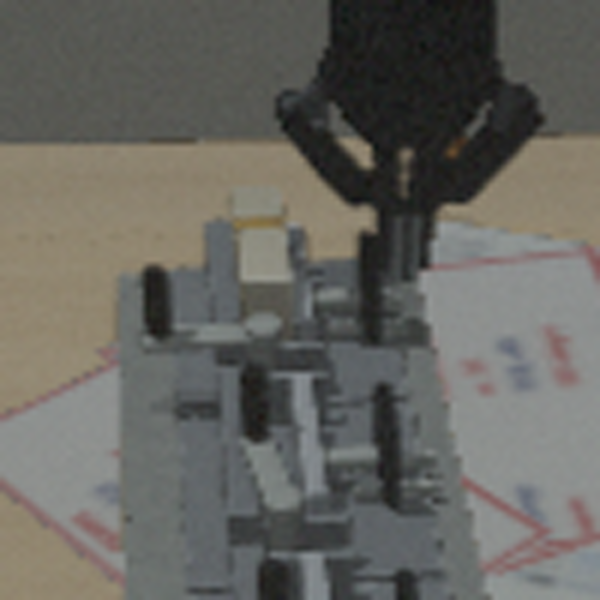

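The tab has moved about 18 crop pixels (roughly 8 mm) and the pack, at crop (232–297, 187–285), is flush at the back wall and upright. The push is steady at about 14 N. Handing in.

```bash
python3 -c "
from station import bot
print(bot.finish_job())"
```

```text
the job is handed in; nothing more can be done
None
```

The pack is in the wide bay, the right-hand one. I swung its keeper fully open, stood the pack in the gap and let go. Then I pushed the plate by its tab until it stopped, and handed the job in at about 18 s while still pressing. No verdict was reported.

**Last checks:**
- **Push:** it held steady at about 14 N along the bay, and the tool did not move over the last four readings.
- **Plate and pack:** by the side picture the tab moved in about 8 mm. The pack shifted about 4 mm, which puts it upright and flush against the back wall, with the keeper still open. The other bays looked unchanged in that view.

**What was off or uncertain:**
- **First grip:** it was too high on the pack, so I redid it lower.
- **Tool tilt:** the tool drifted to about 0.05 rad of tilt, which these moves cannot correct.
- **Pack position lengthwise:** after release the side picture put it about 5 mm left of mid-gap. That is within the 10 mm allowed, but about 1 mm more than the end stops should permit.
- **Camera mismatch:** the two cameras disagreed by about 5 mm on where the bay was, so I lined the pack up using the side view alone.
- **Upward force:** about 9 N upward also showed on the tool during the final push, and I did not find the cause.
- **Not checked:** I did not measure the plate's contact with the pack directly, and did not re-measure the tape roll, eraser and marker at the end.

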